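# Latch the instrument case

### The arm

A 7-joint arm with a two-finger parallel gripper is mounted at the origin on a cart in front of the work surface, level with it; the furniture and walls round the work are solid. World frame = base frame: x ahead of the robot, y to its left, z up, the work surface at z = 0. Lengths are in m, angles in rad, forces in N, time in s.
With the tool pointing down it reaches from about 0.425 to 0.925 m from the base axis. Payload 6.8 kg.
Tool frame: the origin (TCP) lies on the mounting face of the last link; the fingertips stand 173 mm ahead of it and the grasp point (between the pads) lies 155 mm ahead of it; z points along the fingers, y is the line along which they close (so a half turn about z gives the same grasp; the last joint's range is limited). The gripper opens to 85 mm and grips with 20 to 120 N. Pads are 22 mm wide; open, the fingers measure 114 mm over their backs; the gripper's body (76 mm by 85 mm) begins 54 mm behind the grasp point. The pads swing forward as they close: fully open they stand 13 mm farther back than shut.
Start: joints at [-1.312, 0.477, 0.022, 1.555, -0.011, 1.109, -0.083], TCP at [0.242, 0.63, 0.405] pointing down, gripper open.
Joint ranges: [-2.96, 2.96], [-0.34, 2.1], [-1.41, 1.46], [0.24, 2.44], [-1.37, 4.51], [0.17, 1.92], [-2.96, 2.96]. Speed limits (rad/s): [2.39, 2.39, 3.14, 3.14, 3.14, 3.14, 3.14].

### API

Orientations are given as a unit quaternion [w, x, y, z].
In Python, from station import bot gives the robot as it stands. The module is installed in compiled form; this text tells all that it offers.
- The arm moves only by the shell command python3 -m pendant 'ROWS' [FORCE]. ROWS is JSON, a list of rows, each a list of 5 numbers: the finger opening in m, from 0 to 0.0854, then the shift along the tool's x, y, z in m, then the turn about the tool's z in degrees. In form: [[jaw, x, y, z, yaw], ...]. A call has 1 to 12 rows; each row shifts and turns the commanded pose from where the row before left it, along the tool's axes as they then stand; what a row does not reach is not made up. A row lasts 1/12 s, in which the tool goes at most 41.7 mm and 7.16 degrees, less where a joint would pass 70% of its speed; a pose out of reach is approached as far as the arm can. A call with a gripper value outside its range is refused whole. The fingers move at their own pace and stop on an object; FORCE is the grip in N (left out, the last holds). Time passes only in rows, so rows that do not move let the fingers close. It gives the time, the measured TCP pose, the force, the opening and the grip force at its end, in the units of the state.
- bot.get_obs(): the state, without advancing time (a new reading comes with each control period).
- bot.read_camera(name): name is "scene" or "top" or "wrist"; returns (picture, depth): 384x512x3 uint8, blue, green, red; 384x512 float32, m along the optical axis (not along the pixel's ray), 0 where there is no reading.
- bot.camera_model(name): a dict with "intrinsics" (3x3 intrinsics, pixels), "R" (3x3) and "t" (3): a world point X has camera coordinates R X + t. Camera axes: x right, y down, z forward; pixel columns grow to the right and rows downward; lengths in m; the calibration is good to about 2 mm. A picture is of the moment at which its call begins: read the wrist's pose just before it. camera_model takes no time and is no camera call; for the wrist camera it gives the pose at the moment of the call.
- bot.hand_in(): hands the job in; it is judged then, once.
Trained networks look in the newest picture that a camera, given by its name, has taken for a name from the list of things; names that differ only in an ending like _2 or _b are one class to them, and where a whole thing is asked for, a point or a joint stands for the part that bears it (a point fixed in the world has none). Each returns a list of dicts, best first, with "score" (0 to 1); they miss things now and then, are a little off and sometimes report something else, mostly with a low value. They report only what shows in the picture. A call takes as long as a camera call.
- bot.boxes_of(name, camera): "at" ([column, row] in pixels, amid what is visible of it).
- bot.trace(name, camera): "mask" (384x512 bool, what is visible of it) and "at" ([column, row] in pixels, amid what is visible of it).
- bot.pinpoint(name, camera): "at" ([column, row] in pixels: a listed point, or the origin of a listed thing).
The state is a dict: "t": time; "q": joint angles; "joint_vel": joint speeds; "joint_torque": joint torques, N m; "eef_pos": TCP position; "tool_rot": TCP orientation; "contact_force": force on the tool from outside, world axes, zero at the start; "torque": the same for the moment, N m; "gripper_width": opening from 0.0 (shut) to 1.0 (fully open); "grasp_force": force on a finger pad.
Only numpy, scipy, OpenCV 4.12 (cv2) and the standard library are available. Lean on these libraries where they do the work, as an engineer would, in place of code of your own. Each camera call takes 0.05 s, during which the arm holds its last target. There are 200 camera calls.

### The job

Shut the grey instrument case with its draw latch: feel the loop's cross-bar down into the slot between the keeper's lip and its outer guard rib, draw it in under the lip against the post, then throw the lever over and press it home past centre so that it stays down and holds the lid drawn shut. Work by feel, gently: do not force the loop against the keeper while the lever is still up, and leave the things standing around undisturbed.

Things in the scene. Friction and masses are not known exactly. Their poses are not given: they have to be found in the camera images.
- case: Grey case fixed to the table on its hinge edge, draw latch on top at y = 0; 130 mm wide (y), 70 mm high. Origin on the table under the lever's pin; x runs level from latch to lid and keeper, y along the pins, z up. Case body x -100..55 mm, lid 57..113 mm. Beside the latch and keeper nothing on top is higher than 76 mm.
- lever_pin (a point): Centre of the lever's hinge pin, 100 mm above the table, at case x = y = 0. Axes as the case. With the loop hooked and the lever thrown, the loop tightens from about 0.7 rad on; the push needed square to the handle's tip rises to about 5 N and fades to nothing near 1.57 rad (dead centre), after which the lever is pulled down.
- j_lever (a joint): Lever angle about its pin, rad: 0 = handle upright; negative = leaning towards the keeper (stop at -0.40); positive = thrown away from the keeper; stop at 1.78 = home, just past centre, handle lying about level, tip about 85 mm above the table. Stiff hinge: stays where left while the loop is slack, moves with about 1 N at the tip, or 3 N pulled along the loop.
- lever: Steel latch lever, a flat bar 8 mm thick (along its x), 18 to 24 mm wide (y). Origin at its pin; z points from pin to tip (75 mm); x is normal to the flat face that looks at the keeper when the lever is upright and looks up when it is home.
- lid: Grey lid, 55 mm deep, 130 mm wide, 70 mm high, with the keeper on top; beside it nothing is higher than 76 mm. Lip and guard rib are one steel clip clamped on the keeper with its setting s anywhere from 0 to 11 mm outward; no listed pose shows s, so find the slot by feel or sight. Origin at its hinge at case x = 55 mm; axes as the case when shut.
- handle_tip (a point): Tip of the handle, 75 mm from the pin, axes as lever.
- loop: Steel loop: two parallel rods 7 mm thick, 41 mm over their outsides, 100 mm long, joined at the free end by a square 8 x 8 mm cross-bar. Origin at the loop's hinge on the lever, 24 mm from the lever's pin towards the tip; x along the rods to the bar, y along the bar. Stiff hinge: stays where left, moves with about 1 N at the bar. Starts raised. It may creep a little in a grip as it turns.
- loop_bar (a point): Centre of the loop's cross-bar (square, 8 x 8 mm, 41 mm long, level when the rods slope 0.2 rad down to it). Pulling the bar outward, away from the lever's pin, tips the lever towards the keeper and so lengthens the loop's reach; with the lever leaning back the bar cannot get past the keeper's lip.
- keeper_seat (a point): Centre of the seated bar in the steel keeper on the lid, 16 mm wide; axes as the case, tilting with the lid. Post face at x = -4 mm, floor at z = -5.5. Over the floor stand a lip (z +5.5 to +10.5, from the post out to x = 3 + s mm) and farther out a guard rib (x 13.5 + s to 22 + s, top z = +6): the bar goes down the 10.5 mm slot between them, then in under the lip.
- j_lid (a joint): Lid angle about its hinge at the foot of the case, rad: 0 = shut, positive = leaning open (0.01 rad moves the keeper 1 mm outward). Springs hold it ajar at about 0.045; the shut latch holds it at about 0.01.
- screwdriver: slot screwdriver with blue handle, 214 mm long, lying on the table beside the case; must not be disturbed. Origin at the centre of its underside
- grease_tin: grease tin, 68 mm wide, 71 mm high, on the table near the lid end; must not be disturbed. Origin at the centre of its underside
- bearing_a: taper bearing cone, 50 mm wide, 18 mm high, on the table; must not be disturbed. Origin at the centre of its underside
- steel_ring: thin bearing outer ring, 48 mm wide, 12 mm high, on the table; must not be disturbed. Origin at the centre of its underside

How it is judged:
On the way, in this order (a step that is already met when the one before it is completed fails the run):
1. the loop's bar is seated under the keeper's lip with the lever still up (x of loop_bar in the frame of keeper_seat between -0.003 and 0.003 m and z of loop_bar in the frame of keeper_seat between -0.004 and 0.004 m and value of joint j_lever below 1.2 rad), for 0.1 s.
2. the lever is thrown past centre with the loop hooked and the lid drawn shut (x of loop_bar in the frame of keeper_seat between -0.003 and 0.003 m and z of loop_bar in the frame of keeper_seat between -0.004 and 0.004 m and value of joint j_lever above 1.69 rad and value of joint j_lid below 0.025 rad), for 0.2 s.
At the end, for the whole second after the job is handed in: The loop's bar is in the keeper's seat under the lip (within 3 mm along x, 4 mm in height), the lever is home past centre (over 1.69 rad) and at rest, the lid is drawn shut (under 0.025 rad) (all of step 2 and velocity of joint j_lever between -0.05 and 0.05 rad/s); the robot touches nothing.
It fails at once if the loop is forced onto the keeper (over 20 N while the lever is up, below 0.6 rad) (contact force between loop and lid above 20 N and value of joint j_lever below 0.6 rad).
It fails at once if a thing standing around is moved by more than 15 mm (distance of any of screwdriver, grease_tin, bearing_a, steel_ring from where it was at the start of the episode above 0.015 m).
It also fails if it takes over 67 s, if anything falls off the work surface, if the arm or the gripper's body presses on something with over 40 N, if the wrist force passes 120 N, or if a joint passes its speed limit or range.

## Working session

There is one attempt and no reset: what is moved stays moved. The work goes in short steps, Python scripts to look and compute and a shell command to move; the robot and the scene stay as the last step left them, time stands still between calls to the robot, and variables do not carry over. Pictures are saved under pics/ and viewed, at most 10 in all, crops included, and the job is handed in when it is done.

```bash
mkdir -p pics
cat > h.py <<'E'
from station import bot
import numpy as np, cv2
from scipy.spatial.transform import Rotation as Rn
def px2w(cam,at,d,m=None):
    m=m or bot.camera_model(cam); K=np.array(m["intrinsics"])
    c=np.linalg.inv(K)@[at[0],at[1],1]*d
    return np.array(m["R"]).T@(c-np.array(m["t"]))
def dep(D,at,r=2):
    u,v=int(round(at[0])),int(round(at[1])); p=D[max(0,v-r):v+r+1,max(0,u-r):u+r+1]; p=p[p>0]
    return np.median(p) if p.size else 0
def st():
    o=bot.get_obs(); R=Rn.from_quat(np.roll(o["tool_rot"],-1)).as_matrix(); return o,np.array(o["eef_pos"]),R
E
python3 - <<'E'
from h import *
np.set_printoptions(precision=4,suppress=True)
o,p,R=st(); print(o); print(R)
ims=[]
for c in("scene","top"):
    I,D=bot.read_camera(c); ims.append(I); m=bot.camera_model(c)
    print(c,m)
    for n in("lever_pin","handle_tip","loop_bar","keeper_seat","loop","case","lid","screwdriver","grease_tin","bearing_a","steel_ring"):
        for r in bot.pinpoint(n,c)[:1]:
            d=dep(D,r["at"]); print(n,np.array(r["at"]),round(r["score"],2),d,px2w(c,r["at"],d,m))
    cv2.imwrite(f"pics/{c}0.png",I)
E
```

```text
{'t': 0.0, 'q': array([-1.3121,  0.4778,  0.0223,  1.5564, -0.0115,  1.1093, -0.0831]), 'joint_vel': array([-0.0017,  0.0017,  0.0003,  0.0023, -0.0014, -0.0009, -0.0002]), 'joint_torque': array([ -0.0002, -59.6443,   1.6081, -28.1197,   0.0125,   0.0091,
         0.    ]), 'eef_pos': array([0.242 , 0.6298, 0.4037]), 'tool_rot': array([-0.0001,  0.1824,  0.9832, -0.0009]), 'contact_force': array([-0.3926,  0.4826,  0.2554]), 'torque': array([ 0.0173, -0.0138, -0.044 ]), 'grasp_force': 0.0, 'gripper_width': 1.0012022386068806}
[[-0.9335  0.3586 -0.0005]
 [ 0.3586  0.9335 -0.0018]
 [-0.0001 -0.0018 -1.    ]]
scene {'intrinsics': array([[409.3098,   0.    , 253.5902],
       [  0.    , 409.3098, 191.4255],
       [  0.    ,   0.    ,   1.    ]]), 'R': array([[ 0.4989, -0.8667,  0.    ],
       [-0.4805, -0.2767, -0.8322],
       [ 0.7213,  0.4151, -0.5545]]), 't': array([-0.1752,  0.3549,  0.498 ])}
lever_pin [267.6 202.6] 0.66 0.82000095 [0.4934 0.0495 0.0982]
handle_tip [270.5 169.2] 0.68 0.789488 [0.505  0.051  0.1694]
loop_bar [235.  155.2] 0.89 0.8314963 [0.515  0.1379 0.1717]
keep
[... 756 characters left out ...]
.1124, 0.5287, 1.1356])}
lever_pin [279.1 198.3] 0.31 1.0947226 [0.4942 0.0631 0.1221]
handle_tip [280.1 192.4] 0.67 1.0941823 [0.5082 0.0607 0.1249]
loop_bar [246.4 189.9] 0.54 1.043515 [0.506  0.141  0.1759]
keeper_seat [252.3 193.1] 0.81 1.1067048 [0.5084 0.1282 0.1122]
loop [280.2 193.6] 0.59 1.0930868 [0.5052 0.0605 0.1255]
case [278.9 200. ] 0.88 1.0865943 [0.489  0.064  0.1295]
lid [258.  199.4] 0.85 1.1422963 [0.4982 0.1143 0.0745]
screwdriver [271.5 239.6] 0.56 1.1872183 [0.4003 0.0787 0.013 ]
grease_tin [217.7 186.5] 0.81 1.1522986 [0.5319 0.217  0.0698]
bearing_a [345.8 223.1] 0.69 1.2064933 [ 0.445  -0.1201  0.0008]
steel_ring [338.8 186.2] 0.5 1.2235543 [ 0.5451 -0.1043 -0.0002]
```

Run:
```python
from h import *
a=cv2.imread("pics/scene0.png")[110:310,150:400];b=cv2.imread("pics/top0.png")[110:310,150:400]
cv2.imwrite("pics/c0.png",np.hstack([cv2.resize(a,None,fx=1.6,fy=2*1.5),cv2.resize(b,None,fx=1.6,fy=3)]) if 0 else np.vstack([cv2.resize(a[20:160],None,fx=2.1,fy=2.1),cv2.resize(b[20:160],None,fx=2.1,fy=2.1)]))
```

```text
(no output)
```

View pics/c0.png

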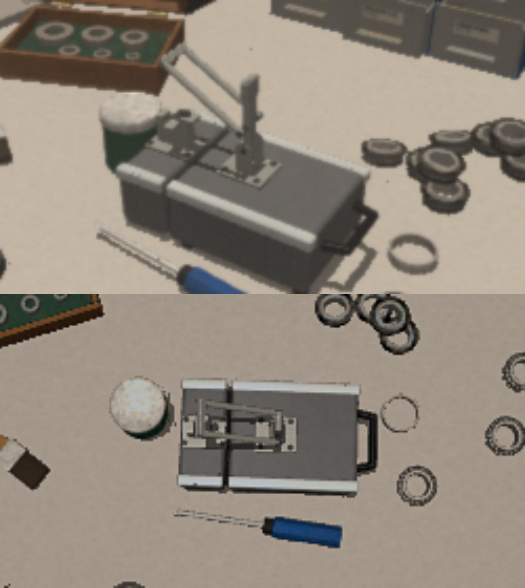

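The scene view shows the latch with its loop raised towards the lid. The tin stands beyond the lid, and the case lies along world y with a yaw of about 2°. I'll fit the case top from the depth image.

Run:
```python
from h import *
np.set_printoptions(precision=4,suppress=True)
def cloud(c):
    I,D=bot.read_camera(c);m=bot.camera_model(c);K=m["intrinsics"]
    v,u=np.mgrid[:384,:512];X=np.stack([(u-K[0,2])/K[0,0]*D,(v-K[1,2])/K[1,1]*D,D],-1).reshape(-1,3)
    P=(X-m["t"])@m["R"]; return P[D.ravel()>0]
P=cloud("top"); S=cloud("scene")
for Q in(P,S):
    q=Q[(Q[:,2]>.055)&(Q[:,2]<.085)&(abs(Q[:,0]-.5)<.12)&(Q[:,1]>-.1)&(Q[:,1]<.168)]
    print(len(q),np.median(q[:,2]),cv2.minAreaRect(q[:,:2].astype(np.float32)*1000), q.min(0),q.max(0))
np.savez("cl.npz",P=P,S=S)
```

```text
3790 0.07059362598689306 ((506.4521179199219, 50.405181884765625), (236.9609832763672, 133.06982421875), 87.9224624633789) [ 0.4371 -0.0684  0.0559] [0.5757 0.168  0.0813]
4116 0.06868425050306272 ((504.388671875, 59.54424285888672), (215.741455078125, 133.98977661132812), 87.7735595703125) [ 0.4334 -0.0502  0.055 ] [0.5739 0.168  0.085 ]
```

```bash
python3 -m pendant '[[0.0854,0,0,0,7.12],[0.0854,0,0,0,7.12],[0.0854,0,0,0,7.12],[0.0854,0,0,0,7.12],[0.0854,0,0,0,7.12],[0.0854,0,0,0,7.12],[0.0854,0,0,0,7.12],[0.0854,0,0,0,7.12],[0.0854,0,0,0,7.12],[0.0854,0,0,0,7.12]]' 30 | tail -c 600; python3 -m pendant '[[0.0854,-0.033,0.019,0,0],[0.0854,-0.033,0.019,0,0],[0.0854,-0.033,0.019,0,0],[0.0854,-0.033,0.019,0,0],[0.0854,-0.033,0.019,0,0],[0.0854,-0.033,0.019,0,0],[0.0854,-0.033,0.019,0,0],[0.0854,-0.033,0.019,0,0],[0.0854,-0.033,0.019,0,0],[0.0854,-0.033,0.019,0,0],[0.0854,-0.033,0.019,0,0],[0.0854,-0.033,0.019,0,0]]' | tail -c 400;  python3 -m pendant '[[0.0854,-0.033,0.019,0,0],[0.0854,-0.033,0.019,0,0],[0.0854,-0.033,0.019,0,0],[0.0854,0,0,0,0],[0.0854,0,0,0,0]]' | tail -c 400
cat > look.py <<'E'
from h import *
import sys
np.set_printoptions(precision=4,suppress=True)
O=np.array([.5047,.0525]);a=np.radians(2.15);X=np.array([np.sin(a),np.cos(a)]);Y=np.array([-X[1],X[0]])
def case(w): d=w[:2]-O; return np.array([d@X,d@Y,w[2]])*1000
if __name__=="__main__":
    o,p,R=st(); print(o["t"],p,"case TCP mm",case(p),"toolx",R[:,0],"F",o["contact_force"],o["gripper_width"],o["grasp_force"])
    m=bot.camera_model("wrist");I,D=bot.read_camera("wrist")
    print("cam at",case(-m["R"].T@m["t"]),m["R"][2])
    for n in("lever_pin","handle_tip","loop_bar","keeper_seat"):
        for r in bot.pinpoint(n,"wrist")[:1]:
            d=dep(D,r["at"]);print(n,np.array(r["at"]),round(r["score"],2),"case",case(px2w("wrist",r["at"],d,m)) if d else 0)
    cv2.imwrite(f"pics/{sys.argv[1]}.png",I); np.savez(f"{sys.argv[1]}.npz",I=I,D=D,K=m["intrinsics"],R=m["R"],t=m["t"])
E
python3 look.py w1
```

```text
t: 2.13
eef_pos: [0.242, 0.6301, 0.4047]
tool_rot: [-0.0, 0.723, 0.691, 0.0]
contact_force: [0.3, 0.1, -0.6]
gripper_width: 1.002
grasp_force: 0.0
t: 3.13
eef_pos: [0.4551, 0.2238, 0.4051]
tool_rot: [-0.0, 0.721, 0.693, 0.0]
contact_force: [0.1, -0.2, -0.5]
gripper_width: 1.005
grasp_force: 0.0
t: 3.55
eef_pos: [0.5085, 0.122, 0.405]
tool_rot: [0.0, 0.723, 0.691, 0.0]
contact_force: [0.4, 1.1, 0.2]
gripper_width: 1.002
grasp_force: 0.0
3.55 [0.5085 0.122  0.405 ] case TCP mm [ 69.5445  -1.1778 404.9993] toolx [ 0.0441  0.999  -0.0002] F [0.4021 1.0694 0.2376] 1.0021451436775244 0.0
cam at [145.4331  -2.0743 373.6368] [-0.012  -0.2926 -0.9562]
lever_pin [254.7 245.2] 0.88 case [  9.2678  -3.6021 105.1962]
handle_tip [251.7 296.9] 0.59 case [  2.7131  -0.9079 173.9016]
loop_bar [251.5 178.2] 0.65 case [ 92.6835  -1.3104 177.2334]
keeper_seat [247.9 166.1] 0.76 case [ 84.9854   1.9249 109.2188]
```

View pics/w1.png

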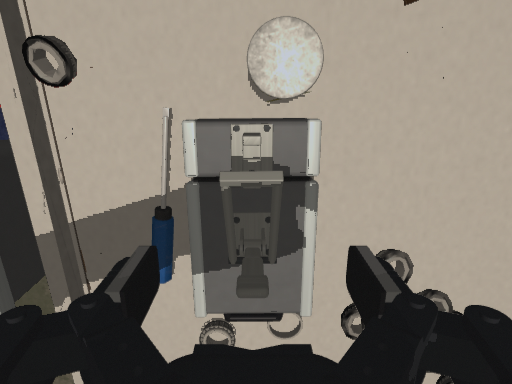

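The wrist view shows the case with the bar at row 178 and the keeper clip at rows 133–160, column 252. I'll profile the keeper along its centre column.

```bash
cat > prof.py <<'E'
from look import *
z=np.load(sys.argv[1]+".npz");D=z["D"];K=z["K"]
v,u=np.mgrid[:384,:512];C=np.stack([(u-K[0,2])/K[0,0]*D,(v-K[1,2])/K[1,1]*D,D],-1)
W=(C-z["t"])@z["R"];d=W[...,:2]-O;cs=np.stack([d@X,d@Y,W[...,2]],-1)*1000
E
python3 - w1 <<'E'
import sys
from prof import *
for r in range(124,182): print(r,cs[r,246].round(1),cs[r,251].round(1),cs[r,256].round(1),z["I"][r,251])
for r in(150,200,270):
    for c in list(range(180,200,2))+list(range(300,325,2)): print(r,c,cs[r,c].round(1),end=";")
    print()
E
```

```text
124 [116.2   3.9  71. ] [116.1  -0.7  69.7] [116.2  -5.4  71.1] [119 129 133]
125 [115.3   3.9  70.5] [115.2  -0.7  70.2] [115.4  -5.4  72. ] [156 170 174]
126 [114.4   3.9  70.8] [114.4  -0.7  70.8] [114.4  -5.4  71.1] [159 172 177]
127 [113.5   3.9  71.3] [113.5  -0.7  70.9] [113.4  -5.4  70.6] [159 172 177]
128 [112.5   3.9  70.7] [112.7  -0.7  72. ] [112.6  -5.4  71.6] [157 171 176]
129 [111.7   3.9  71.3] [111.7  -0.7  71.9] [111.5  -5.4  70.5] [157 172 176]
130 [110.8   3.9  71.7] [110.7  -0.7  70.9] [110.6  -5.4  70.7] [157 171 176]
131 [109.9   4.   71.8] [109.9  -0.7  71.8] [109.8  -5.4  71.8] [154 167 172]
132 [108.9   4.   71.6] [108.9  -0.7  71.7] [108.9  -5.4  71.8] [124 135 139]
133 [109.2   3.8  81.5] [109.   -0.7  80.1] [109.2  -5.3  81.2] [57 62 63]
134 [109.5   3.6  90.8] [109.4  -0.8  89.7] [109.5  -5.2  91. ] [58 62 64]
135 [109.7   3.4  99.2] [109.9  -0.8 100.5] [109.9  -5.  100.9] [69 75 77]
136 [109.3   3.4 102.2] [109.3  -0.8 102.3] [109.4  -5.  103.3] [125 137 140]
137 [108.6   3.4 103.1] [108.7  -0.8 104.2] [108.5  -5.  103.1] [161 176 180]
138 [107.7   3.4 
[... 4439 characters left out ...]
00 322 [ 16.7 -87.3  -0.7];200 324 [ 16.4 -89.9  -1.2];
270 180 [-80.   94.6  -0.5];270 182 [-80.4  92.1  -1.2];270 184 [-80.5  89.5  -1.3];270 186 [-79.2  86.3   0.9];270 188 [-80.2  84.   -0.7];270 190 [-80.2  81.4  -0.8];270 192 [-37.3  63.4  70.5];270 194 [-36.8  61.   71.4];270 196 [-37.2  59.   70.7];270 198 [-36.3  56.6  72.2];270 300 [-38.9 -52.4  68.9];270 302 [-38.4 -54.5  69.7];270 304 [-37.7 -56.4  70.9];270 306 [-37.8 -58.6  70.7];270 308 [-38.1 -60.8  70.2];270 310 [-36.9 -62.5  72.3];270 312 [-37.5 -64.8  71.4];270 314 [-81.1 -82.5  -0.7];270 316 [-81.4 -85.2  -1.1];270 318 [-80.9 -87.7  -0.4];270 320 [-80.6 -90.2   0.1];270 322 [-80.8 -92.9  -0.1];270 324 [-80.3 -95.3   0.6];
```

Run:
```python
import cv2
I=cv2.imread("pics/w1.png")[115:200,200:305];cv2.imwrite("pics/w1c.png",cv2.resize(I,None,fx=7,fy=7,interpolation=cv2.INTER_CUBIC))
```

```text
(no output)
```

View pics/w1c.png

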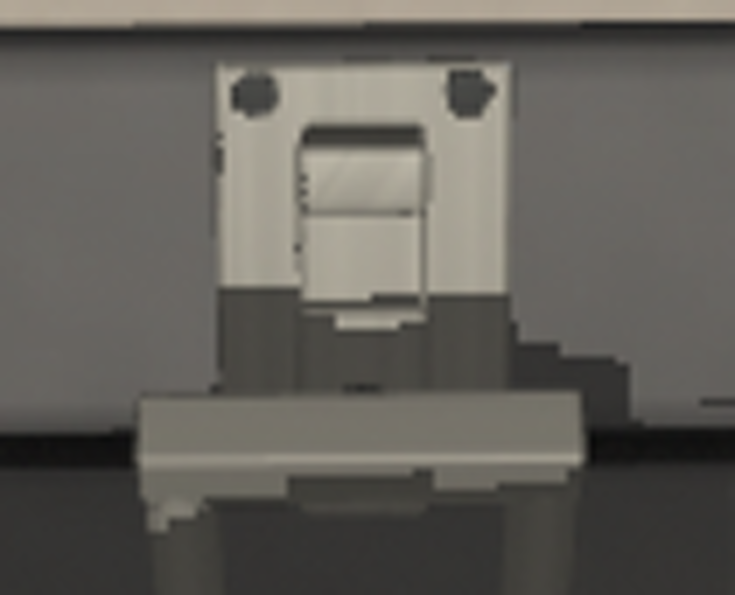

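The keeper reads clearly in my case frame. The lip's edge is at x 91.2, the rib runs 101.5–110, the floor is at z 92.5, and so the seat is at z 98 with the slot centre at x 96.4. The bar centre is near (91, -1, 173). I'll descend to grip the bar by its ends.

```bash
python3 -m pendant '[[0.0854,0.011,0,0.015,0],[0.0854,0.0105,0,0.02,0],[0.0854,0,0,0.02,0],[0.0854,0,0,0.018,0],[0.06,0,0,0,0],[0.035,0,0,0,0],[0.03,0,0,0,0],[0.03,0,0,0,0],[0.03,0,0,0,0],[0.03,0,0,0,0],[0.03,0,0,0,0],[0.03,0,0,0,0]]' 25; python3 look.py w2; python3 - w2 <<'E'
import sys
from prof import *
c=251
for r in range(100,384,6): print(r,cs[r,c].round(1),end=" ")
E
```

```text
t: 4.8
eef_pos: [0.5088, 0.1466, 0.3323]
tool_rot: [-0.0, 0.72, 0.693, 0.001]
contact_force: [-1.4, 3.5, 2.7]
gripper_width: 0.469
grasp_force: 26.4
4.8 [0.5088 0.1466 0.3323] case TCP mm [ 94.1621  -0.5709 332.3485] toolx [0.0382 0.9993 0.0015] F [-1.445   3.495   2.6667] 0.46923574897100406 26.399555280804634
cam at [170.1366  -1.0225 301.1188] [-0.0097 -0.291  -0.9567]
lever_pin [252.3 325. ] 0.73 case [  8.3191  -1.2537 107.1251]
loop_bar [251.1 269.6] 0.78 case [ 94.6632  -0.6186 175.3121]
keeper_seat [253.1 220.3] 0.77 case [ 90.3412  -1.7116 107.8136]
100 [164.7  -0.3  71.8] 106 [160.6  -0.3  69.9] 112 [152.3  -0.   -0.7] 118 [147.   -0.   -0.4] 124 [141.7  -0.    0.8] 130 [136.   -0.   -0.7] 136 [130.4  -0.   -1.3] 142 [124.9  -0.   -0.7] 148 [119.2  -0.   -0.5] 154 [117.1  -0.1  19. ] 160 [118.4  -0.2  51.3] 166 [117.   -0.2  66.7] 172 [113.4  -0.2  70.5] 178 [109.2  -0.2  71.9] 184 [109.3  -0.3  88.5] 190 [109.2  -0.3 102.2] 196 [105.3  -0.3 102.9] 202 [97.6 -0.3 92.6] 208 [93.5 -0.3 93.3] 214 [88.7 -0.3 92.4] 220 [ 91.1  -0.4 109.3] 226 [ 86.3  -0.3 107.7] 232 [ 83.2  -0.4 110.4] 238 [ 80.1  -0.4 112.7] 244 [ 76.   -0.4 113.1] 250 [ 70.2  -0.3 110.1] 256 [43.9 -0.2 70.1] 262 [ 97.   -0.6 172.8] 268 [ 95.   -0.6 174.6] 274 [ 93.1  -0.6 176.4] 280 [ 90.1  -0.6 176.4] 286 [18.6 -0.2 73.7] 292 [12.9 -0.2 73.7] 298 [ 7.3 -0.2 73.9] 304 [ 1.3 -0.2 73.7] 310 [-4.2 -0.2 74.2] 316 [ 11.3  -0.3 101.1] 322 [  9.4  -0.3 105.3] 328 [  8.4  -0.3 110.3] 334 [  7.6  -0.3 115.3] 340 [  8.2  -0.4 121.6] 346 [  8.3  -0.4 127.2] 352 [105.   -0.8 233.2] 358 [106.2  -0.8 236.4] 364 [106.3  -0.8 238.3] 370 [107.2  -0.8 241. ] 376 [107.2  -0.8 242.6] 382 [107.1  -0.8 244.1]
```

View pics/w2.png

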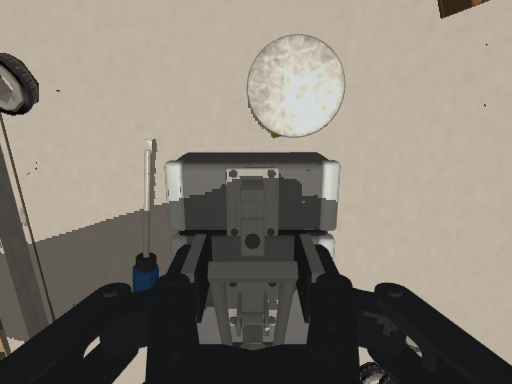

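The bar is held: the opening reads 40 mm and the bar shows at row 268 between the pads. I'll swing it down along its arc to just above the slot.

```bash
python3 -m pendant '[[0.03,0.0032,0,0.006,0],[0.03,0.0029,0,0.0065,0],[0.03,0.0026,0,0.0075,0],[0.03,0.0019,0,0.008,0],[0.03,0.0012,0,0.0065,0],[0.03,0.0006,0,0.0065,0],[0.03,0.0002,0,0.0065,0],[0.03,-0.0002,0,0.0065,0],[0.03,0,0,0,0],[0.03,0,0,0,0]]' 25;  python3 look.py w3; python3 - w3 <<'E'
import sys
from prof import *
for r in range(150,384,4): print(r,cs[r,251].round(1),end=" ")
E
```

```text
t: 5.88
eef_pos: [0.5092, 0.158, 0.2774]
tool_rot: [0.0, 0.721, 0.693, -0.0]
contact_force: [1.1, 1.0, 0.9]
gripper_width: 0.468
grasp_force: 26.3
5.8833 [0.5092 0.158  0.2774] case TCP mm [105.5514  -0.507  277.3796] toolx [ 0.0391  0.9992 -0.0007] F [1.1176 1.0484 0.8554] 0.46824798522755784 26.256008595228195
cam at [181.4296  -0.9727 245.9654] [-0.0115 -0.2931 -0.956 ]
loop_bar [251.7 270. ] 0.59 case [105.9354  -0.5802 121.0892]
keeper_seat [252.2 284.4] 0.87 case [ 90.5753  -0.7811 108.9398]
150 [137.7   0.3  -0.3] 154 [134.5   0.3  -0.8] 158 [131.4   0.3  -0.5] 162 [128.4   0.3   0.4] 166 [124.9   0.3  -1.2] 170 [121.8   0.3  -0.7] 174 [118.6   0.3  -0.1] 178 [115.3   0.3  -0.2] 182 [117.4   0.2  18.8] 186 [117.6   0.1  29.9] 190 [118.3   0.1  41.6] 194 [118.3   0.   50.4] 198 [118.9  -0.   60. ] 202 [118.1  -0.   65.1] 206 [116.   -0.   66.3] 210 [115.5  -0.1  71.7] 214 [113.1  -0.   71.9] 218 [110.4  -0.   71.4] 222 [109.   -0.1  74.1] 226 [109.   -0.1  79.8] 230 [109.2  -0.1  85.8] 234 [109.2  -0.1  90.8] 238 [109.9  -0.2  97.2] 242 [110.   -0.2 101.8] 246 [109.1  -0.2 104.3] 250 [106.3  -0.2 103.1] 254 [104.6  -0.2 104. ] 258 [96.1 -0.1 92.8] 262 [107.3  -0.3 116.5] 266 [107.5  -0.3 120.3] 270 [105.9  -0.3 121. ] 274 [104.4  -0.3 121.8] 278 [101.7  -0.3 120.8] 282 [100.2  -0.3 121.6] 286 [ 89.9  -0.2 109.2] 290 [ 87.8  -0.2 109.5] 294 [ 85.1  -0.2 109. ] 298 [ 81.9  -0.2 107.7] 302 [ 82.9  -0.2 112.3] 306 [ 81.8  -0.2 113.9] 310 [ 79.1  -0.2 113.4] 314 [ 76.8  -0.2 113.4] 318 [ 74.   -0.2 112.8] 322 [ 69.   -0.2 109.6] 326 [ 66.4  -0.2 109.4] 330 [29.1  0.1 68.9] 334 [28.1  0.1 71.5] 338 [26.2  0.1 72.9] 342 [22.8  0.1 72.8] 346 [20.1  0.1 73.4] 350 [117.3  -0.6 178.7] 354 [116.9  -0.6 179.7] 358 [117.8  -0.6 181.8] 362 [117.8  -0.6 183.1] 366 [118.1  -0.6 184.5] 370 [118.   -0.6 185.6] 374 [118.3  -0.6 187. ] 378 [117.2  -0.6 187.1] 382 [117.4  -0.6 188.4]
```

View pics/w3.png

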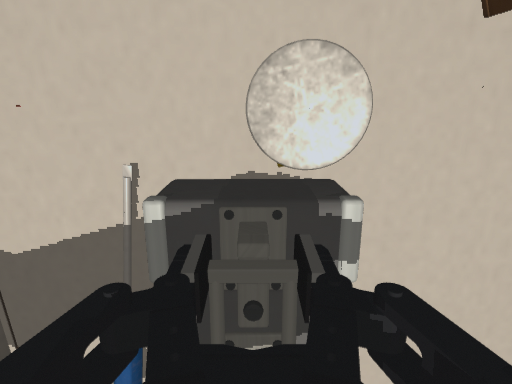

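The bar sits level at about (103.7, 117.3), just above the rib and outward of the slot. Next I'll draw it in 7.4 mm above the slot.

```bash
python3 -m pendant '[[0.03,-0.0015,0,0,0],[0.03,-0.0015,0,0,0],[0.03,-0.0015,0,0,0],[0.03,-0.0015,0,0,0],[0.03,-0.0014,0,0,0],[0.03,0,0,0,0],[0.03,0,0,0,0]]';  python3 look.py w4; python3 - w4 <<'E'
import sys
from prof import *
for r in range(240,300,2): print(r,cs[r,251].round(1),end=" ")
E
```

```text
t: 6.72
eef_pos: [0.5088, 0.1506, 0.2777]
tool_rot: [0.0, 0.721, 0.693, -0.0]
contact_force: [1.7, 2.4, 0.7]
gripper_width: 0.472
grasp_force: 26.3
6.7167 [0.5088 0.1506 0.2777] case TCP mm [ 98.2019  -0.4159 277.7067] toolx [ 0.039   0.9992 -0.0003] F [1.7375 2.4092 0.7389] 0.47231359033805115 26.28650240600109
cam at [174.1163  -0.8982 246.368 ] [-0.0111 -0.2926 -0.9562]
loop_bar [252.7 272.4] 0.91 case [ 97.9064  -1.0023 122.1516]
keeper_seat [253.8 273.2] 0.63 case [ 97.3569  -1.4875 121.9087]
240 [105.   -0.2 104.6] 242 [103.6  -0.2 103.9] 244 [102.4  -0.2 103.6] 246 [95.3 -0.1 91.9] 248 [94.6 -0.1 92.8] 250 [92.7 -0.1 91.4] 252 [91.9 -0.1 92.1] 254 [91.2 -0.1 93.2] 256 [89.9 -0.1 93. ] 258 [88.8 -0.1 93. ] 260 [100.3  -0.2 115.6] 262 [ 99.9  -0.2 116.7] 264 [100.4  -0.2 119.3] 266 [ 99.4  -0.2 119.3] 268 [ 99.4  -0.3 121. ] 270 [ 99.   -0.3 121.9] 272 [ 98.5  -0.3 122.8] 274 [ 97.5  -0.3 122.8] 276 [ 96.2  -0.3 122.4] 278 [ 94.7  -0.2 121.5] 280 [ 93.6  -0.2 121.4] 282 [ 92.3  -0.2 120.9] 284 [ 83.   -0.2 108.5] 286 [ 83.1  -0.2 110.3] 288 [ 82.2  -0.2 110.6] 290 [ 81.7  -0.2 111.5] 292 [ 81.7  -0.2 113.2] 294 [ 81.   -0.2 113.8] 296 [ 80.2  -0.2 114.2] 298 [ 78.5  -0.2 113.5]
```

```bash
python3 -m pendant '[[0.03,0,0,0.0015,0],[0.03,0,0,0.0015,0],[0.03,0,0,0.0015,0],[0.03,0,0,0.0015,0],[0.03,0,0,0.001,0],[0.03,0,0,0.001,0],[0.03,0,0,0,0]]';  python3 -m pendant '[[0.03,0,0,0.001,0],[0.03,0,0,0.001,0],[0.03,0,0,0,0]]'
python3 - <<'E'
from look import *
o,p,R=st();print(case(p),o["contact_force"]@R)
E
```

```text
t: 7.55
eef_pos: [0.5087, 0.1505, 0.2694]
tool_rot: [0.0, 0.721, 0.693, -0.0]
contact_force: [2.2, -1.8, 1.5]
gripper_width: 0.469
grasp_force: 26.3
t: 7.8
eef_pos: [0.5087, 0.1507, 0.2675]
tool_rot: [0.0, 0.721, 0.693, -0.0]
contact_force: [2.7, -2.2, 0.4]
gripper_width: 0.464
grasp_force: 26.3
[ 98.2694  -0.3204 267.5171] [-2.101   2.773  -0.3811]
```

```bash
python3 -m pendant '[[0.03,0,0,0.001,0],[0.03,0,0,0.001,0],[0.03,0,0,0,0]]';python3 look.py w5; python3 - w5 <<'E'
import sys
from prof import *
for r in range(236,300,2): print(r,cs[r,251].round(1),end=" ")
E
```

```text
t: 8.05
eef_pos: [0.5087, 0.1509, 0.2655]
tool_rot: [0.0, 0.721, 0.693, -0.0]
contact_force: [3.5, -2.4, 0.9]
gripper_width: 0.468
grasp_force: 26.2
8.05 [0.5087 0.1509 0.2655] case TCP mm [ 98.4731  -0.3258 265.5175] toolx [ 0.0387  0.9993 -0.0001] F [ 3.4921 -2.3987  0.8984] 0.46765058714989344 26.247375681996346
cam at [174.3789  -0.7841 234.1756] [-0.0111 -0.2925 -0.9562]
loop_bar [253.6 270.3] 0.77 case [ 98.7977  -1.2832 109.24  ]
keeper_seat [252.8 283.6] 0.66 case [ 91.6567  -0.9354 108.6335]
236 [110.   -0.1  97.9] 238 [109.9  -0.1  99.9] 240 [110.4  -0.1 103. ] 242 [109.8  -0.1 103.6] 244 [109.3  -0.1 104.6] 246 [107.8  -0.1 103.6] 248 [107.4  -0.1 104.9] 250 [105.7  -0.1 103.4] 252 [105.4  -0.1 104.7] 254 [103.5  -0.1 103.2] 256 [102.8  -0.1 103.6] 258 [95.8 -0.1 92.9] 260 [93.8 -0.  91.3] 262 [100.2  -0.1 104.4] 264 [ 99.8  -0.1 105.5] 266 [100.5  -0.1 108.5] 268 [100.1  -0.1 109.6] 270 [ 98.8  -0.1 109. ] 272 [ 97.8  -0.1 109. ] 274 [ 97.1  -0.1 109.6] 276 [ 95.3  -0.1 108.2] 278 [ 94.8  -0.1 109. ] 280 [ 94.   -0.1 109.4] 282 [ 92.8  -0.1 109.1] 284 [ 91.2  -0.1 108.3] 286 [ 90.8  -0.1 109.2] 288 [ 89.9  -0.1 109.4] 290 [ 88.6  -0.1 109. ] 292 [ 87.3  -0.1 108.7] 294 [ 86.1  -0.1 108.5] 296 [ 85.5  -0.1 109.1] 298 [ 84.5  -0.1 109.2]
```

The bar's front face is at x 100.2, clear of the rib's inner face at 102, and its underside is below the rib top. It is in the slot, so I'll go on down.

```bash
python3 -m pendant '[[0.03,0,0,0.001,0],[0.03,0,0,0.001,0],[0.03,0,0,0.001,0],[0.03,0,0,0.001,0],[0.03,0,0,0,0]]';python3 -m pendant '[[0.03,0,0,0.001,0],[0.03,0,0,0.001,0],[0.03,0,0,0.001,0],[0.03,0,0,0,0]]'
python3 - <<'E'
from look import *
o,p,R=st();print(case(p),o["contact_force"]@R)
E
```

```text
t: 8.72
eef_pos: [0.5087, 0.1511, 0.2615]
tool_rot: [-0.0, 0.721, 0.693, 0.0]
contact_force: [3.1, -1.5, -0.0]
gripper_width: 0.469
grasp_force: 26.2
t: 9.05
eef_pos: [0.5087, 0.1512, 0.2585]
tool_rot: [-0.0, 0.721, 0.693, 0.0]
contact_force: [4.3, -0.5, 0.6]
gripper_width: 0.467
grasp_force: 26.3
[ 98.7347  -0.3383 258.5197] [-0.298   4.2762 -0.6261]
```

```bash
python3 -m pendant '[[0.03,0,0,0.0008,0],[0.03,-0.001,0,0,0],[0.03,-0.001,0,0,0],[0.03,-0.001,0,0,0],[0.03,-0.001,0,0,0],[0.03,0,0,0,0]]';python3 -m pendant '[[0.03,-0.001,0,0,0],[0.03,-0.001,0,0,0],[0.03,-0.001,0,0,0],[0.03,0,0,0,0]]'
python3 - <<'E'
from look import *
o,p,R=st();print(case(p),o["contact_force"]@R)
E
```

```text
t: 9.55
eef_pos: [0.5086, 0.1471, 0.2579]
tool_rot: [-0.0, 0.721, 0.693, 0.0]
contact_force: [2.7, 3.5, 0.2]
gripper_width: 0.471
grasp_force: 26.2
t: 9.88
eef_pos: [0.5085, 0.1437, 0.2579]
tool_rot: [0.0, 0.721, 0.693, -0.0]
contact_force: [3.0, 2.9, 0.7]
gripper_width: 0.466
grasp_force: 26.2
[ 91.2444  -0.3606 257.9032] [ 3.0585  2.8704 -0.724 ]
```

```bash
for i in 1 2 3; do :; done; python3 -m pendant '[[0.03,-0.001,0,0,0],[0.03,-0.001,0,0,0],[0.03,0,0,0,0]]' | grep -E "eef|contact"; python3 -m pendant '[[0.03,-0.001,0,0,0],[0.03,0,0,0,0]]'| grep -E "eef|contact"
```

```text
eef_pos: [0.5084, 0.1418, 0.2579]
contact_force: [2.9, 3.5, 0.4]
eef_pos: [0.5084, 0.1409, 0.2579]
contact_force: [2.6, 3.7, -0.1]
```

```bash
python3 -m pendant '[[0.03,-0.001,0,0,0],[0.03,0,0,0,0]]' | grep -E "eef|contact"; python3 -m pendant '[[0.03,-0.001,0,0,0],[0.03,0,0,0,0]]'| grep -E "eef|contact"; python3 look.py w6; python3 - w6 <<'E'
import sys
from prof import *
for r in range(226,330,2): print(r,cs[r,251].round(1),end=" ")
print()
for c in (222,225,228,275,278,281): print(c,[tuple(cs[r,c].round(1)[[0,2]]) for r in range(240,330,4)])
E
```

```text
eef_pos: [0.5083, 0.1401, 0.2579]
contact_force: [3.0, 3.7, 0.4]
eef_pos: [0.5083, 0.1398, 0.2579]
contact_force: [2.9, 6.1, -1.2]
10.6333 [0.5083 0.1398 0.2579] case TCP mm [ 87.3685  -0.3326 257.9197] toolx [0.0381 0.9993 0.0012] F [ 2.8842  6.0936 -1.2199] 0.46782121598794346 26.1272294819355
cam at [163.3369  -0.7301 226.6702] [-0.0107 -0.2912 -0.9566]
loop_bar [255.5 270.8] 0.94 case [ 91.3285  -2.0764 107.6585]
keeper_seat [252.2 271.9] 0.59 case [ 90.935   -0.6907 107.8751]
226 [110.1  -0.2 103.9] 228 [109.3  -0.2 104.2] 230 [108.4  -0.2 104.1] 232 [107.5  -0.2 104.2] 234 [106.4  -0.2 103.9] 236 [105.6  -0.2 104. ] 238 [104.5  -0.2 103.7] 240 [104.4  -0.2 105.3] 242 [103.1  -0.2 104.6] 244 [96.3 -0.1 92.8] 246 [95.5 -0.1 93.2] 248 [94.7 -0.1 93.6] 250 [93.4 -0.1 93.1] 252 [92.3 -0.1 93. ] 254 [91.  -0.1 92.4] 256 [90.2 -0.1 92.9] 258 [89.7 -0.1 93.8] 260 [87.7 -0.1 92.2] 262 [88.5 -0.1 95.5] 264 [88.6 -0.1 97.5] 266 [89.  -0.2 99.8] 268 [ 90.6  -0.2 104.1] 270 [ 91.7  -0.2 107.6] 272 [ 91.   -0.2 108.1] 274 [ 90.5  -0.2 108.8] 276 [ 90.2  -0.2 109.9] 278 [ 88.3  -0.2 108.3] 28
[... 5202 characters left out ...]
at64(74.5)), (np.float64(76.9), np.float64(72.9)), (np.float64(89.6), np.float64(99.1)), (np.float64(88.9), np.float64(101.2)), (np.float64(86.9), np.float64(101.4)), (np.float64(85.2), np.float64(101.8)), (np.float64(83.0), np.float64(101.5)), (np.float64(58.4), np.float64(67.3)), (np.float64(56.0), np.float64(67.7)), (np.float64(55.2), np.float64(70.3)), (np.float64(52.2), np.float64(69.8)), (np.float64(49.3), np.float64(69.5)), (np.float64(45.7), np.float64(68.3)), (np.float64(44.1), np.float64(69.7)), (np.float64(40.8), np.float64(69.0)), (np.float64(38.8), np.float64(70.0)), (np.float64(35.9), np.float64(69.7)), (np.float64(32.1), np.float64(68.5)), (np.float64(29.0), np.float64(68.3))]
```

View pics/w6.png

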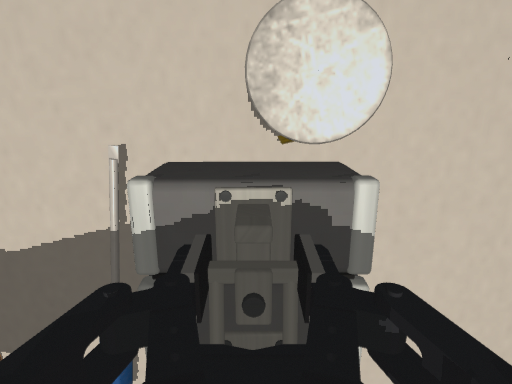

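The force rose and the tool stopped moving: the bar's centre is at about (84.8, 97.5), under the lip and against the post. I'll release the loop and rise.

```bash
python3 -m pendant '[[0.05,0,0,0,0],[0.07,0,0,0,0],[0.0854,0,0,0,0],[0.0854,0,0,0,0],[0.0854,0,0,0,0],[0.0854,0,0,-0.015,0],[0.0854,0,0,-0.035,0],[0.0854,0,0,-0.04,0],[0.0854,0,0,0,0]]'; python3 look.py w7; python3 - w7 <<'E'
import sys
from prof import *
for r in range(150,320,4): print(r,cs[r,251].round(1),end=" ")
print()
for c in (228,274): print(c,[cs[r,c].round(1)[[0,2]].tolist() for r in range(150,320,5)])
E
```

```text
t: 11.63
eef_pos: [0.5106, 0.1386, 0.3541]
tool_rot: [0.002, 0.721, 0.693, 0.005]
contact_force: [1.2, -0.2, 0.3]
gripper_width: 1.002
grasp_force: 0.0
11.6333 [0.5106 0.1386 0.3541] case TCP mm [ 86.232   -2.6523 354.0583] toolx [0.04   0.9992 0.0043] F [ 1.2417 -0.1714  0.3118] 1.002315509083971 0.0
cam at [162.264   -3.4641 323.0466] [-0.0032 -0.2886 -0.9575]
lever_pin [248.9 297.3] 0.57 case [  8.556   -2.3253 106.3543]
loop_bar [245.5 200.6] 0.75 case [ 89.407   -0.2755 108.6244]
keeper_seat [248.5 202. ] 0.63 case [ 88.4834  -2.3874 108.9951]
150 [117.8  -4.4  65. ] 154 [115.9  -4.4  72.4] 158 [112.4  -4.4  71.1] 162 [109.2  -4.3  71.1] 166 [109.2  -4.3  85.9] 170 [110.2  -4.2 103.1] 174 [107.5  -4.2 103.6] 178 [104.6  -4.2 103.9] 182 [98.8 -4.2 93.4] 186 [95.4 -4.2 92.3] 190 [92.3 -4.2 92.5] 194 [89.4 -4.2 93.1] 198 [ 91.   -4.2 107.7] 202 [ 88.3  -4.2 108.4] 206 [ 85.4  -4.1 108.8] 210 [ 82.5  -4.1 109. ] 214 [ 81.1  -4.1 113.4] 218 [ 78.3  -4.1 113.9] 222 [ 75.   -4.1 113.2] 226 [ 70.3  -4.1 109.3] 230 [ 67.5  -4.1 110. ] 234 [45.6 -4.2 69.3] 238 [42.  -4.2 69.6] 242 [38.1 -
[... 748 characters left out ...]
 [46.5, 108.0], [41.9, 107.3], [39.1, 109.8], [34.5, 109.1], [31.1, 110.5], [26.8, 110.6], [162.3, 323.0], [19.5, 112.5], [15.1, 112.5], [12.0, 114.4], [7.4, 114.2], [3.6, 115.0], [0.2, 116.5]]
274 [[117.9, 65.6], [113.8, 65.8], [109.9, 66.9], [106.1, 68.2], [101.7, 67.2], [97.8, 68.7], [93.4, 68.0], [89.2, 68.4], [85.0, 68.6], [80.6, 68.4], [87.1, 100.7], [83.8, 102.3], [78.7, 99.0], [75.7, 101.5], [71.7, 101.4], [67.9, 102.0], [64.5, 103.5], [60.7, 104.0], [57.1, 105.0], [52.3, 103.6], [49.5, 106.3], [45.5, 106.5], [41.3, 106.6], [38.4, 108.9], [34.8, 110.0], [30.1, 109.2], [25.5, 108.8], [22.1, 110.4], [18.6, 111.7], [14.2, 111.6], [11.1, 113.4], [6.8, 113.7], [2.1, 113.5], [-1.6, 114.5]]
```

View pics/w7.png

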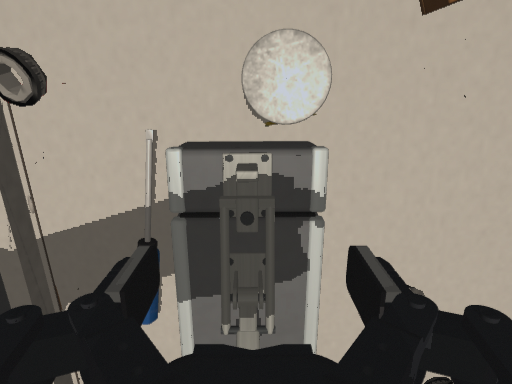

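The bar is still under the lip with the rods at row 201 and onward, and the lever has tipped back to about 0.75 rad. I'll close the fingers and move over to the keeper-side face of the handle.

```bash
python3 -m pendant '[[0,-0.02,0,0,0],[0,-0.03,0,0,0],[0,-0.03,0,0,0],[0,-0.021,0,0,0],[0,0,0,0,0],[0,0,0,0,0],[0,0,0,0,0],[0,0,0,0,0]]' 30
python3 - <<'E'
from look import *
o,p,R=st();print(case(p),o["contact_force"]@R)
I,D=bot.read_camera("scene");cv2.imwrite("pics/s2.png",I);
for n in("handle_tip","lever_pin"):
  for r in bot.pinpoint(n,"scene")[:1]: print(n,r["at"],r["score"],case(px2w("scene",r["at"],dep(D,r["at"]))))
cv2.imwrite("pics/s2c.png",cv2.resize(I[90:260,180:360],None,fx=3.3,fy=3.3))
E
```

```text
t: 12.55
eef_pos: [0.5043, 0.0393, 0.3473]
tool_rot: [-0.0, 0.72, 0.694, -0.0]
contact_force: [-0.3, 0.5, 0.1]
gripper_width: -0.0
grasp_force: 0.0
[-13.2291  -0.105  347.2818] [ 0.4845 -0.2893 -0.0741]
handle_tip [293.7, 184.5] 0.98 [-51.0973  -4.0356 149.2625]
lever_pin [266.9, 198.7] 0.76 [ -5.9349  18.7652 113.071 ]
```

View pics/s2c.png

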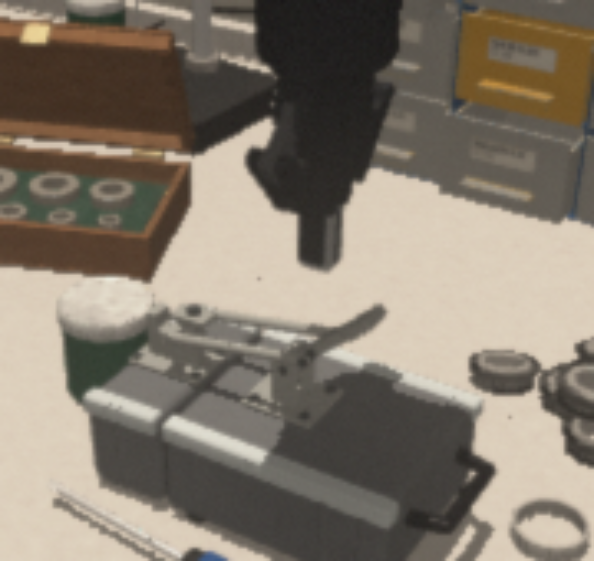

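The scene view shows the loop lying hooked on the keeper and the lever leaning back, its tip at about (-51, 149), with the closed fingers above. I'll lower beside the handle's face and push it over.

```bash
python3 -m pendant '[[0,0,0,0.015,0],[0,0,0,0.014,0],[0,-0.006,0,0,0],[0,-0.006,0,0,0],[0,-0.004,0,0.0045,0],[0,-0.004,0,0.0045,0],[0,-0.003,0,0.005,0],[0,-0.003,0,0.005,0],[0,0,0,0,0]]' | grep -E "t:|eef|contact"; python3 -m pendant '[[0,-0.003,0,0.0055,0],[0,-0.003,0,0.006,0],[0,-0.0025,0,0.005,0],[0,0,0,0,0]]' | grep -E "t:|eef|contact"
python3 - <<'E'
from look import *
o,p,R=st();print(case(p),o["contact_force"]@R)
I,D=bot.read_camera("scene")
for r in bot.pinpoint("handle_tip","scene")[:1]: print(r["at"],r["score"],case(px2w("scene",r["at"],dep(D,r["at"]))))
E
```

```text
t: 13.45
eef_pos: [0.5038, 0.0109, 0.3004]
tool_rot: [0.001, 0.721, 0.693, 0.001]
contact_force: [0.1, -1.0, 3.8]
t: 13.78
eef_pos: [0.5031, 0.0033, 0.2831]
tool_rot: [0.0, 0.721, 0.693, 0.0]
contact_force: [0.2, 0.3, -0.4]
[-49.2315  -0.2683 283.0704] [0.2925 0.1952 0.3771]
[302.5, 205.5] 0.95 [-71.8865  -6.0723 106.6444]
```

```bash
python3 -m pendant '[[0,-0.003,0,0.004,0],[0,-0.003,0,0.004,0],[0,-0.002,0,0.004,0],[0,0,0,0.003,0],[0,0,0,0,0],[0,0,0,0,0]]' | grep -E "t:|eef|contact"
python3 - <<'E'
from look import *
o,p,R=st();print(case(p),o["contact_force"]@R)
I,D=bot.read_camera("scene")
for n in("handle_tip","loop_bar"):
  for r in bot.pinpoint(n,"scene")[:1]: print(n,r["at"],r["score"],case(px2w("scene",r["at"],dep(D,r["at"]))))
E
```

```text
t: 14.38
eef_pos: [0.5026, -0.0046, 0.268]
tool_rot: [-0.0, 0.721, 0.693, -0.0]
contact_force: [-0.3, 0.1, -1.0]
[-57.1366   0.0001 268.0493] [ 0.1103 -0.2717  1.0351]
handle_tip [300.1, 216.3] 0.8 [-71.0995  -0.5     83.5627]
loop_bar [236.6, 188.5] 0.77 [ 74.0332   7.2568 102.8108]
```

The tip has dropped to about 84 mm, which is home. I'll press lightly to confirm, then lift clear and look.

```bash
python3 -m pendant '[[0,0,0,0.002,0],[0,0,0,0.002,0],[0,0,0,0.002,0],[0,0,0,0,0]]' | grep -E "t:|eef|contact";  python3 -m pendant '[[0,0,0,-0.02,0],[0,0,0,-0.04,0],[0,0,0,-0.04,0],[0,0.0,0,-0.04,0],[0,0.04,0,0,0],[0,0.04,0,0,0],[0,0.03,0,0,0],[0,0.03,0,0,0],[0,0,0,0,0],[0,0,0,0,0]]' | grep -E "t:|eef|contact"; python3 look.py w8; python3 - w8 <<'E'
import sys
from prof import *
I,D=bot.read_camera("scene")
for n in("handle_tip","loop_bar"):
  for r in bot.pinpoint(n,"scene")[:1]: print(n,r["at"],r["score"],case(px2w("scene",r["at"],dep(D,r["at"]))))
a=z["I"][100:340,150:360];cv2.imwrite("pics/fin.png",np.hstack([cv2.resize(a,(420,480)),cv2.resize(I[140:290,190:310],(380,480))]))
for r in range(110,300,4): print(r,cs[r,251].round(1),end=" ")
E
```

```text
t: 14.87
eef_pos: [0.5034, -0.0048, 0.2654]
tool_rot: [-0.001, 0.721, 0.693, 0.001]
contact_force: [-12.0, 1.5, 40.2]
t: 15.7
eef_pos: [0.5079, 0.1375, 0.4021]
tool_rot: [-0.0, 0.719, 0.695, -0.0]
contact_force: [0.2, -1.7, 1.0]
15.7 [0.5079 0.1375 0.4021] case TCP mm [ 85.0918   0.0283 402.1067] toolx [ 0.0344  0.9994 -0.    ] F [ 0.1661 -1.7034  1.0016] 0.001714611784809046 0.0
cam at [160.9969  -0.1016 370.7697] [-0.0101 -0.2924 -0.9562]
handle_tip [280.1  82.2] 0.31 case [168.7476 -24.5874  68.7977]
loop_bar [255.3 183.9] 0.84 case [ 85.9201  -2.7229 109.5562]
keeper_seat [253.6 186.1] 0.95 case [ 84.2364  -1.2906 110.4543]
handle_tip [300.4, 214.8] 0.66 [-70.6371  -2.4116  85.8516]
loop_bar [345.3, 251.7] 0.57 [-159.2172  -43.5232   -0.0323]
110 [140.7   1.6  -1. ] 114 [136.2   1.6  -1.8] 118 [131.9   1.6  -0.2] 122 [127.5   1.6   0.5] 126 [123.    1.6  -0.6] 130 [118.5   1.6  -0.1] 134 [116.5   1.5  19.5] 138 [116.7   1.3  52.7] 142 [115.    1.2  67.6] 146 [112.2   1.2  73.3] 150 [108.5   1.2  73.9] 154 [106.2   1.1  81.3] 158 [105.9   1.   98.2] 162 [104.   1. 106.] 166 [100.3   1.  104.9] 170 [94.3  1.  94.4] 174 [90.4  1.  93.4] 178 [87.1  1.  94.8] 182 [ 87.1   0.9 107.9] 186 [ 83.9   0.9 109.2] 190 [ 80.8   0.9 110.6] 194 [ 78.    0.9 112.8] 198 [ 74.5   0.9 113.2] 202 [ 71.4   0.8 114.3] 206 [ 66.2   0.9 110.2] 210 [ 62.9   0.8 111.2] 214 [42.4  1.  68.1] 218 [38.4  1.  69.1] 222 [33.9  0.9 68.7] 226 [29.8  0.9 69.4] 230 [27.3  0.9 73.6] 234 [ 97.8   0.3 234.9] 238 [ 97.1   0.3 237.6] 242 [ 97.1   0.3 241.6] 246 [ 96.9   0.3 245.1] 250 [ 97.4   0.3 249.8] 254 [ 97.6   0.3 253.5] 258 [ 97.3   0.2 256.3] 262 [ 97.6   0.2 259.9] 266 [ 97.3   0.2 262.4] 270 [ 97.4   0.2 265.3] 274 [ 95.6   0.2 265.2] 278 [ 94.4   0.2 266. ] 282 [ 92.1   0.2 265.1] 286 [ 91.3   0.2 266.6] 290 [ 89.    0.2 265.7] 294 [ 87.4   0.2 265.9] 298 [ 85.2   0.2 265.3]
```

View pics/fin.png

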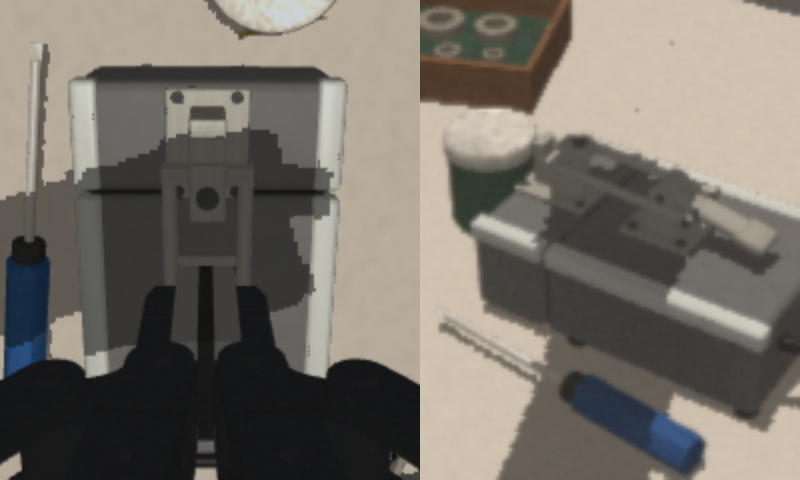

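The lever lies home and the loop is hooked. The keeper has drawn in about 4 mm, putting the lid at about 0.01 rad, and the robot is clear of everything.

```bash
python3 -c "
from station import bot
print(bot.hand_in())"
```

```text
the job is handed in; nothing more can be done
None
```

I handed the job in at about 16 s with the case shut: the bar is hooked under the lip, the lever is home past centre and the lid is drawn in to roughly 0.01 rad. I pressed harder than intended at the end, and the wrist read about 42 N with only the fingers on the lever; the hand-in returned no verdict, so I can't confirm it passed.

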